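Feed a reagent cartridge from a spring-flap dispenser into the empty bay of a carousel

TASK

Load the last reagent cartridge: first turn the carousel until its empty bay faces the dispenser's mouth. Then press the orange spring flap down, hold it open and slide the green cartridge out of the lane through the mouth, fully home into the empty bay, and let the flap spring shut behind it. Do not knock over or push away the cups, the vial and the tape roll standing around.

Things in the scene. Friction and masses are not known exactly. Their poses are not given: they have to be found in the camera images.
- dispenser: Fixed dispenser. Origin on the worktop under the mouth; +y along the lane out of the mouth to the carousel; +x to the flap's hinge side (away from robot). In its frame, mm: lane inside from y -126 (rear wall) to -3 (mouth), floor z 18; near wall (clear) inner face x -26, top z 68; far wall inner face x 31. Cartridge groove x -26 to 0, then a rail 3 thick, 7 high. The orange flap roofs the lane.
- flap (a joint): Orange flap, rad: 0 shut (level), grows as its free edge is pressed down INTO the lane; stop 1.4. Sprung shut: 0.03 N m shut, 0.08 at 1.05 rad (about 4 N at a finger). Hinge line along the lane at dispenser x 28, z 72 mm; 43 mm wide (free edge at x -15), 118 mm long, 3 mm thick. Held open it leans on the side of the finger all along the lane; it never reaches the cartridge.
- mouth (a point): Middle of the cartridge groove at the mouth, on the lane floor (dispenser x -13, y 0, z 18 mm). A 12 mm wide gate strip on the flap's front end hangs across it (y -1 to 2 mm) while the flap is shut and swings aside to +x with the flap: clear from about 0.9 rad; it comes back when the flap is let go. A shut gripper lowered into the lane behind the cartridge, centred at x about -8 mm, opens the flap to about 1.05 rad.
- cartridge: The loose green reagent cartridge, a block with white label and black port: 24 mm wide (its x), 40 long (its y), 18 tall, about 40 g; origin at the centre of its underside. Starts flat on the lane floor, long side along the lane, front end 10 to 25 mm behind the mouth, with over 55 mm for a finger between it and the rear wall.
- carousel (a joint): Aluminium carousel, 88 mm radius, in front of the mouth; rad, anticlockwise from above; turns freely both ways, stays where left (friction 0.05 N m). 0 or 2 pi = empty bay at the mouth. Four bays a quarter turn apart, three filled with cartridges fixed there (tops 35 mm above worktop). Four steel pegs, 10 mm thick, midway between the bays, 55 mm from the axis, tops 65 mm above worktop: push one to turn it.
- axis (a point): Axis of the carousel, at the upper face of its deck, 17 mm above the worktop; fixed, 95 mm straight out from the mouth.
- bay (a point): Where the centre of the cartridge's underside belongs in the empty bay: on the deck, 66 mm from the axis; turns with the carousel; its y axis points inward to the axis. The bay is 30 mm wide between 12 mm high walls, flared at the rim, with a stop at its inner end that the cartridge meets with its centre 3 mm inward of this point. Deck 1 mm lower than the lane floor.
- dock (a point): Fixed point 29 mm out from the mouth towards the axis: the bay point lies here when the empty bay faces the mouth.
- specimen_cup: Bystander: specimen cup with red lid, 58 mm wide, 59 mm tall, origin under its centre.
- yellow_cup: Bystander: specimen cup with yellow lid, 58 mm wide, 59 mm tall, origin under its centre.
- control_vial: Bystander: small white vial with blue cap, 25 mm wide, 49 mm tall, origin under its centre.
- tape_roll: Bystander: roll of tan tape lying flat, 100 mm wide, 25 mm tall, origin under its centre.

How it is judged:
By the outcome, as a careful person would: the job done as asked, in the order asked, and still so for the second after the job is handed in, with the robot touching nothing.
It also fails if it takes over 54 s, if anything falls off the work surface, if the arm or the gripper's body presses on something with over 40 N, if the wrist force passes 120 N, or if a joint passes its speed limit or range.

ROBOT

A 7-joint arm with a two-finger parallel gripper is mounted at the origin on a cart in front of the work surface, level with it; the furniture and walls round the work are solid. World frame = base frame: x ahead of the robot, y to its left, z up, the work surface at z = 0. Lengths are in m, angles in rad, forces in N, time in s.
With the tool pointing down it reaches from about 0.425 to 0.875 m from the base axis. Payload 4.7 kg.
Tool frame: the origin (TCP) lies at the very end of the fingers, on their centre line; the grasp point (between the pads) lies 19 mm behind it; z points along the fingers, y is the line along which they close (so a half turn about z gives the same grasp; the last joint's range is limited). The gripper opens to 87 mm and grips with 3 to 60 N. Pads are 19 mm wide; open, the fingers measure 117 mm over their backs; the gripper's body (75 mm by 190 mm) begins 51 mm behind the grasp point.
Start: joints at [-1.089, 0.321, -0.07, 1.45, 0.023, 1.371, -0.057], TCP at [0.293, 0.58, 0.184] pointing down, gripper open.
Joint ranges: [-2.86, 2.86], [-0.3, 2.09], [-1.38, 1.24], [0.06, 2.45], [-1.56, 4.7], [0.09, 2.05], [-2.69, 2.69]. Speed limits (rad/s): [2.57, 2.57, 3.14, 3.14, 3.14, 3.14, 3.14].

INTERFACE

Orientations are given as a rotation vector (axis times angle).
In Python, from bench import get_state, get_image, get_calibration, close_job gives the robot as it stands.
- The arm moves only by the shell command python3 -m crank 'ROWS' [FORCE]. ROWS is JSON, a list of rows, each a list of 5 numbers: the opening, from 0 (shut) to 1 (fully open), then the shift along the world's x, y, z in units of 0.2 m (1.0 is 0.2 m), then the turn about the world's z in units of 2 pi rad (1.0 is 2 pi rad). A call has 1 to 5 rows; each row is the pose to reach, as a shift and turn from the pose commanded when the call began, turning the shorter way round; what a row does not reach only later rows make up. A row lasts 1/8 s, in which the tool goes at most 62.5 mm and 10.7 degrees, less where a joint would pass 70% of its speed; a pose out of reach is approached as far as the arm can. A call with a number of a shift or a turn outside -1 to 1 is refused whole. A call with a gripper value outside its range is refused whole. The fingers move at their own pace and stop on an object; FORCE is the grip in N (left out, the last holds). Time passes only in rows, so rows that repeat a pose let the fingers close. It gives the time, the measured TCP pose, the force, the opening and the grip force at its end, in the units of the state.
- get_state(): the state, without advancing time (a new reading comes with each control period).
- get_image(name): name is "side" or "top" or "wrist"; returns the picture (400x640x3 uint8, red, green, blue); there is no depth.
- get_calibration(name): a dict with "fovy" (degrees; the focal length in pixels is half the picture's height over the tangent of half this angle, whatever the lens; pixels are square), "cx", "cy" (the principal point, pixels), "R" (3x3) and "t" (3): a world point X has camera coordinates R X + t. Camera axes: x right, y down, z forward; pixel columns grow to the right and rows downward; lengths in m; the calibration is good to about 2 mm. The wrist camera is an equidistant fisheye: a pixel r from the principal point sees the ray r / f radians off the axis. A picture is of the moment at which its call begins: read the wrist's pose just before it. get_calibration takes no time and is no camera call; for the wrist camera it gives the pose at the moment of the call.
- close_job(): hands the job in; it is judged then, once.
The state is a dict: "time": time; "joint_positions": joint angles; "qd": joint speeds; "joint_torque": joint torques, N m; "position": TCP position; "tool_rot": TCP orientation; "ft_force": force on the tool from outside, world axes, zero at the start; "torque": the same for the moment, N m; "grip_width": opening from 0.0 (shut) to 1.0 (fully open); "grip_force": force on a finger pad.
Only numpy, scipy, OpenCV 4.12 (cv2) and the standard library are available. Lean on these libraries where they do the work, as an engineer would, in place of code of your own. Each camera call takes 0.05 s, during which the arm holds its last target. There are 200 camera calls.

## Working session

There is one attempt and no reset: what is moved stays moved. The work goes in short steps, Python scripts to look and compute and a shell command to move; the robot and the scene stay as the last step left them, time stands still between calls to the robot, and variables do not carry over. Pictures are saved under pics/ and viewed, at most 10 in all, crops included, and the job is handed in when it is done.

```bash
mkdir -p pics; ls
python3 - <<'E'
from bench import *
import cv2
s=get_state();print(s['time'],s['position'],s['tool_rot'],s['grip_width'])
for n in("top","side"):
    c=get_calibration(n);print(n,c)
    cv2.imwrite(f"pics/{n}0.png",get_image(n)[:,:,::-1])
E
```

```text
pics
0.0 [0.29285399 0.57958153 0.18275092] [-7.28031461e-01 -3.05569484e+00  2.99187684e-03] 1.0004847551385525
top {'fovy': 47.9350402430092, 'cx': 321.43581622334654, 'cy': 194.8427067115793, 'R': array([[-0.01135689, -0.99992843,  0.00376362],
       [-0.99549377,  0.010952  , -0.09419235],
       [ 0.09414439, -0.00481639, -0.9955469 ]]), 't': array([0.01399886, 0.4908133 , 1.63553225])}
side {'fovy': 49.75901800009736, 'cx': 307.69858925973494, 'cy': 202.81636141307743, 'R': array([[ 0.99940319, -0.02787038, -0.02040855],
       [-0.03327197, -0.61781739, -0.78561737],
       [ 0.0092867 ,  0.78582753, -0.61837597]]), 't': array([-0.4772197 ,  0.06632767,  1.24081132])}
```

View pics/top0.png

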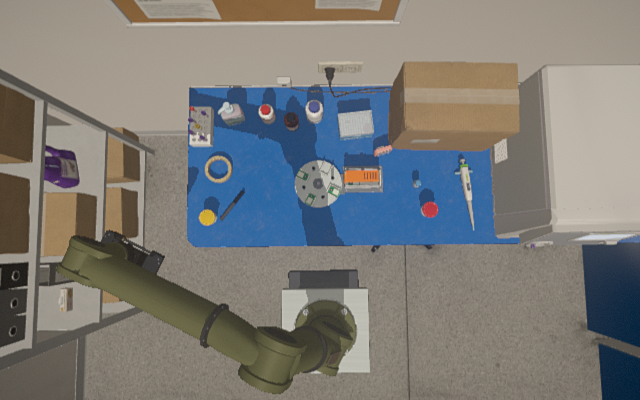

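View pics/side0.png

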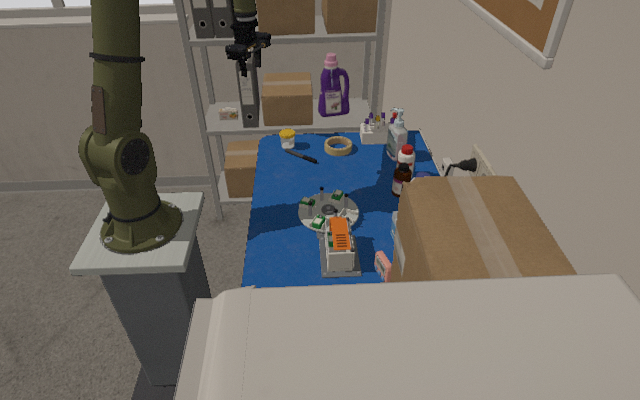

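The top view shows the carousel at about (318,184), and the dispenser to its right at (362,178), with its orange flap. The lane runs roughly along world +y (left in the picture). The tape roll is at (218,168), the yellow cup (208,217), the red cup (430,210) and the vial (416,184). Next I'll zoom in.

```bash
cat > h.py <<'E'
import numpy as np, cv2
from bench import *
def f_(c): return 200/np.tan(np.radians(c['fovy'])/2)
def ray(c,u,v,fish=False):
    f=f_(c); a,b=u-c['cx'],v-c['cy']
    if fish:
        r=np.hypot(a,b)+1e-9; th=r/f
        d=np.array([a/r*np.sin(th),b/r*np.sin(th),np.cos(th)])
    else: d=np.array([a/f,b/f,1])
    R=np.array(c['R']); return -R.T@np.array(c['t']), R.T@d
def onz(c,u,v,z,fish=False):
    o,d=ray(c,u,v,fish); return o+d*(z-o[2])/d[2]
def proj(c,X,fish=False):
    p=np.array(c['R'])@X+c['t']; f=f_(c)
    if fish:
        r=np.hypot(p[0],p[1]); th=np.arctan2(r,p[2]); return c['cx']+f*th*p[0]/r, c['cy']+f*th*p[1]/r
    return c['cx']+f*p[0]/p[2], c['cy']+f*p[1]/p[2]
E
python3 - <<'E'
from h import *
c=get_calibration("top"); im=cv2.imread("pics/top0.png")
cv2.imwrite("pics/top0z.png",cv2.resize(im[150:220,285:395],None,fx=7,fy=7,interpolation=cv2.INTER_CUBIC))
for n,u,v,z in(("carousel",318,184,.017),("disp",362,178,.07),("tape",218,168,.025),("ycup",208,217,.059),("rcup",430,210,.059),("vial",416,184,.049)):
    print(n,onz(c,u,v,z).round(3))
hsv=cv2.cvtColor(im,cv2.COLOR_BGR2HSV); m=cv2.inRange(hsv,(5,170,150),(15,255,255)); m[:150]=0;m[220:]=0;m[:,:285]=0;m[:,395:]=0
p=np.argwhere(m); print(len(p)); r=cv2.minAreaRect(p[:,::-1].astype(np.float32)); print(r)
for q in cv2.boxPoints(r): print(q, onz(c,*q,.073).round(4))
E
```

```text
carousel [0.532 0.021 0.017]
disp [ 0.546 -0.138  0.07 ]
tape [0.595 0.39  0.025]
ycup [0.412 0.416 0.059]
rcup [ 0.428 -0.381  0.059]
vial [ 0.524 -0.336  0.049]
296
((361.0, 176.0), (34.0, 10.0), 0.0)
[344. 181.] [ 0.5352 -0.0727  0.073 ]
[344. 171.] [ 0.5714 -0.0733  0.073 ]
[378. 171.] [ 0.5701 -0.1956  0.073 ]
[378. 181.] [ 0.5339 -0.1947  0.073 ]
```

View pics/top0z.png

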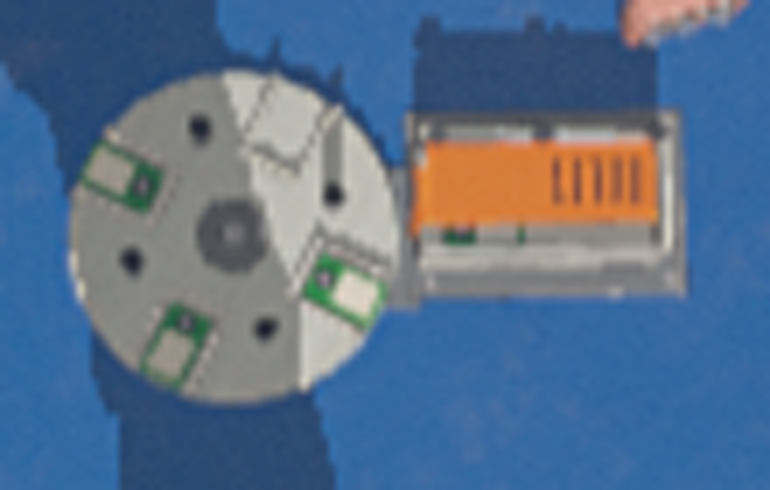

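The zoomed crop shows the carousel centre at zoom (233,235). The empty bay is at (290,120), about 64° anticlockwise of the mouth, so it needs a clockwise turn. The pegs are at (200,128), (333,195), (132,260) and (265,328). The cartridge's green edge is visible beside the flap at about (460,237) to (520,237). Next I'll move over the carousel for a closer look.

```bash
python3 -m crank '[[0,0.4,-1,0.1,-0.06],[0,0.4,-1,0.1,-0.06],[0,0.4,-1,0.1,-0.06],[0,0.4,-1,0.1,-0.06]]' 20
python3 -m crank '[[0,0.4,-1,0,-0.06],[0,0.4,-1,0,-0.06],[0,0.4,-1,0,-0.06],[0,0.4,-1,0,-0.06]]'
python3 -m crank '[[0,0.2,-1,0,-0.056],[0,0.2,-1,0,-0.056],[0,0.2,-1,0,-0.056],[0,0.2,-1,0,-0.056],[0,0.2,-1,0,-0.056]]'
python3 - <<'E'
from h import *
s=get_state();print(s['position'],s['tool_rot'],s['time'])
c=get_calibration("wrist"); im=get_image("wrist"); cv2.imwrite("pics/w1.png",im[:,:,::-1]); np.save("w1.npy",c,allow_pickle=True)
print(c['fovy'],-np.array(c['R']).T@c['t'],c['R'])
E
```

```text
time: 0.6
position: [0.3752, 0.3761, 0.2041]
tool_rot: [1.295, 2.861, -0.001]
ft_force: [-0.9, -0.6, -0.2]
grip_width: 0.627
grip_force: 0.0
time: 1.1
position: [0.4542, 0.1758, 0.2038]
tool_rot: [1.809, 2.568, -0.001]
ft_force: [0.3, 0.2, -0.3]
grip_width: 0.174
grip_force: 0.0
time: 1.72
position: [0.4929, -0.0205, 0.2036]
tool_rot: [-2.227, -2.215, 0.0]
ft_force: [-0.5, 1.3, -0.6]
grip_width: 0.003
grip_force: 0.0
[ 0.49293485 -0.02047776  0.20363949] [-2.22685026e+00 -2.21524822e+00  2.00556169e-04] 1.725
65.70646984690485 [0.49304461 0.0463293  0.40439456] [[ 9.99983168e-01 -5.78944313e-03 -3.83475140e-04]
 [-5.51918497e-03 -9.69525939e-01  2.44926503e-01]
 [-1.78977715e-03 -2.44920263e-01 -9.69541573e-01]]
```

View pics/w1.png

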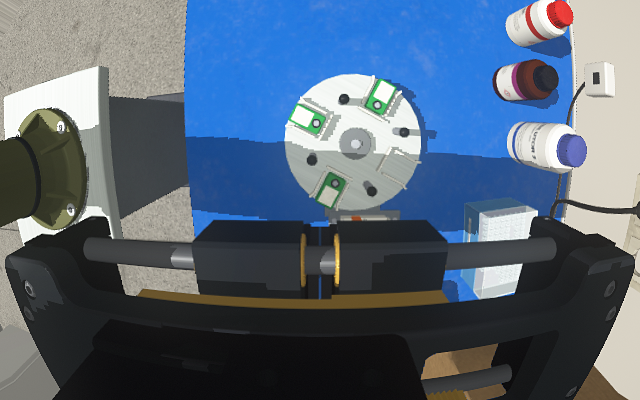

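The wrist view shows the carousel hub at about (357,144). The pegs are at (344,99), (404,132), (371,191) and (312,160), and the empty bay is at lower right, about (403,172).

Run:
```python
from h import *
c=np.load("w1.npy",allow_pickle=True).item()
im=cv2.imread("pics/w1.png")
g=cv2.cvtColor(im,cv2.COLOR_BGR2GRAY)
ax=onz(c,357,144,.02,1);print("hub",ax.round(4))
P=[]
for u,v in((344,99),(404,132),(371,191),(312,160)):
    w=(g[v-8:v+9,u-8:u+9]<60)&(im[v-8:v+9,u-8:u+9].max(2)<75); q=np.argwhere(w); 
    uv=q.mean(0)[::-1]+[u-8,v-8]; X=onz(c,*uv,.06,1); P.append(X); print(uv.round(1),len(q),X.round(4))
P=np.array(P)[:,:2]; m=P.mean(0); print("pegs centre",m)
for p in P: d=p-m; print(np.hypot(*d).round(4),np.degrees(np.arctan2(d[1],d[0])).round(1))
hsv=cv2.cvtColor(im,cv2.COLOR_BGR2HSV)
t=np.load("w1.npy",allow_pickle=True).item()
```

```text
hub [0.5394 0.0184 0.02  ]
[344.1  98.1] 47 [0.5201 0.0724 0.06  ]
[405.  131.3] 17 [0.5896 0.0368 0.06  ]
[371.3 190.9] 64 [ 0.5521 -0.0324  0.06  ]
[311.2 159.8] 65 [0.4834 0.0036 0.06  ]
pegs centre [0.53631894 0.02009185]
0.0548 107.2
0.0559 17.4
0.0548 -73.3
0.0554 -162.7
```

```bash
python3 -m crank '[[0,0.445,0.45,0,0],[0,0.445,0.45,0,0],[0,0.445,0.45,-0.3,0],[0,0.445,0.45,-0.6,0],[0,0.445,0.45,-0.79,0]]'
python3 -m crank '[[0,0,-0.06,0,0],[0,0,-0.12,0,0],[0,0,-0.17,0,0],[0,0,-0.22,0,0],[0,0,-0.25,0,0]]'
python3 -m crank '[[0,0,-0.03,0,0],[0,0,-0.05,0,0],[0,0,-0.06,0,0],[0,0,-0.06,0,0]]'
```

```text
time: 2.4
position: [0.5793, 0.0737, 0.042]
tool_rot: [-2.217, -2.221, 0.005]
ft_force: [-0.3, -0.1, 0.5]
grip_width: 0.005
grip_force: 0.0
time: 3.02
position: [0.5826, 0.0192, 0.0468]
tool_rot: [2.225, 2.216, 0.002]
ft_force: [0.4, 0.8, -0.2]
grip_width: 0.005
grip_force: 0.0
time: 3.52
position: [0.5821, 0.0082, 0.0458]
tool_rot: [2.225, 2.218, -0.0]
ft_force: [-0.6, 0.5, -0.2]
grip_width: 0.002
grip_force: 0.0
```

```bash
python3 -m crank '[[0,0,0,0.3,0],[0,0,0,0.6,0],[0,-0.15,-0.3,0.8,0],[0,-0.15,-0.6,0.8,0],[0,-0.15,-0.9,0.8,0]]'
python3 -m crank '[[0,0,-0.1,0,0],[0,0,-0.1,0,0]]'
python3 - <<'E'
from h import *
s=get_state();print(s['position'],s['tool_rot'],s['time'])
c=get_calibration("wrist"); im=get_image("wrist"); cv2.imwrite("pics/w2.png",im[:,:,::-1]); np.save("w2.npy",c,allow_pickle=True)
cv2.imwrite("pics/w2z.png",cv2.resize(im[0:240,240:500,::-1],None,fx=2.5,fy=2.5,interpolation=cv2.INTER_CUBIC))
E
```

```text
time: 4.15
position: [0.5527, -0.1652, 0.2073]
tool_rot: [2.221, 2.219, 0.004]
ft_force: [0.5, 0.6, 0.4]
grip_width: 0.006
grip_force: 0.0
time: 4.4
position: [0.5517, -0.1861, 0.2058]
tool_rot: [2.228, 2.214, -0.001]
ft_force: [0.3, 0.2, 1.2]
grip_width: 0.006
grip_force: 0.0
[ 0.55173414 -0.18609845  0.20582206] [ 2.22846924e+00  2.21380207e+00 -5.60540205e-04] 4.4
```

View pics/w2z.png

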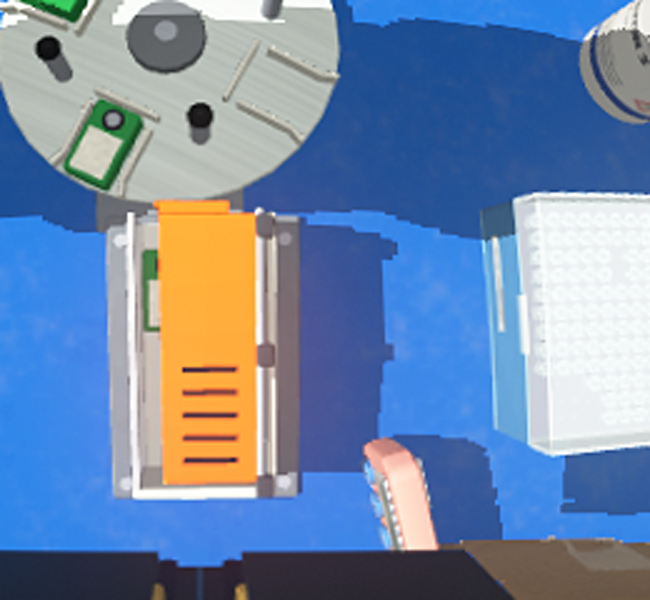

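Run:
```python
from h import *
c=np.load("w2.npy",allow_pickle=True).item()
im=cv2.imread("pics/w2.png"); g=im.max(2)
m=(0.5363,.0201)
for u,v in((259,19),(320,46),(348,2)):
    v0=max(v-8,0); w=(g[v0:v+9,u-8:u+9]<75); q=np.argwhere(w); uv=q.mean(0)[::-1]+[u-8,v0]
    X=onz(c,*uv,.065,1); d=X[:2]-m; print(uv.round(1),len(q),X.round(4),np.hypot(*d).round(4),np.degrees(np.arctan2(d[1],d[0])).round(1))
print("hub",onz(c,240+167/2.5,35/2.5,.02,1))
def Z(u,v,z): return onz(c,240+u/2.5,v/2.5,z,1).round(4)
for n,u,v,z in(("flap FL",160,213,.0735),("flap FR",256,213,.0735),("flap RL",165,484,.0735),("flap RR",258,484,.0735),("gate L",153,200,.0735),("cart fl",145,250,.036),("cart rl",146,331,.036),("nearwall top front",131,213,.068),("nearwall rear",138,490,.068)): print(n,Z(u,v,z))
```

```text
[259.   19.2] 72 [0.4852 0.0008 0.065 ] 0.0546 -159.3
[319.7  46. ] 83 [ 0.5527 -0.0345  0.065 ] 0.057 -73.3
[nan nan] 0 [nan nan nan] nan nan
hub [0.53699782 0.02053235 0.02      ]
flap FL [ 0.5357 -0.08    0.0735]
flap FR [ 0.5764 -0.0802  0.0735]
flap RL [ 0.5364 -0.1983  0.0735]
flap RR [ 0.5776 -0.1986  0.0735]
gate L [ 0.5328 -0.0743  0.0735]
cart fl [ 0.5267 -0.0933  0.036 ]
cart rl [ 0.5267 -0.1322  0.036 ]
nearwall top front [ 0.5229 -0.0791  0.068 ]
nearwall rear [ 0.5239 -0.2023  0.068 ]<stdin>:6: RuntimeWarning: Mean of empty slice.
  ret = um.true_divide(
```

The carousel did not turn: the pegs are still at about 17° mod 90. The mouth, flap and cartridge positions all measure consistently with the sizes given. I'll go back to the peg and look from the side at the finger beside it.

```bash
python3 -m crank '[[0,0.15,0.3,0,0],[0,0.15,0.6,0,0],[0,0.15,0.9,0,0],[0,0.15,1,0,0],[0,0.15,1,0,0]]'
python3 -m crank '[[0,0,0.26,0,0],[0,0,0.26,-0.3,0],[0,0,0.26,-0.6,0],[0,0,0.26,-0.82,0],[0,0,0.26,-0.82,0]]'
python3 -m crank '[[0,0,-0.06,0,0],[0,0,-0.12,0,0],[0,0,-0.12,0,0]]'
python3 - <<'E'
from h import *
c=get_calibration("side"); s=get_state(); p=s['position']; print(p)
im=get_image("side"); cv2.imwrite("pics/s2.png",im[:,:,::-1])
print(proj(c,p),proj(c,np.array([.589,.0365,.065])),proj(c,np.array([.5363,.0201,.017])))
cv2.imwrite("pics/s2z.png",cv2.resize(im[150:260,260:400,::-1],None,fx=5,fy=5,interpolation=cv2.INTER_CUBIC))
E
```

```text
time: 5.08
position: [0.5819, 0.0194, 0.2055]
tool_rot: [-2.217, -2.225, 0.0]
ft_force: [-0.8, -1.1, 0.5]
grip_width: 0.008
grip_force: 0.0
time: 5.7
position: [0.579, 0.0649, 0.0385]
tool_rot: [-2.226, -2.213, 0.011]
ft_force: [0.0, 0.7, 0.5]
grip_width: 0.004
grip_force: 0.0
time: 6.08
position: [0.5836, 0.0414, 0.0437]
tool_rot: [2.227, 2.213, 0.004]
ft_force: [0.7, 0.1, -0.3]
grip_width: 0.004
grip_force: 0.0
[0.58360112 0.04141897 0.04371743]
(np.float64(343.5253318036661), np.float64(198.32902730782115)) (np.float64(345.79860314743496), np.float64(193.4262657681729)) (np.float64(327.6415463831468), np.float64(210.6449892351283))
```

View pics/s2z.png

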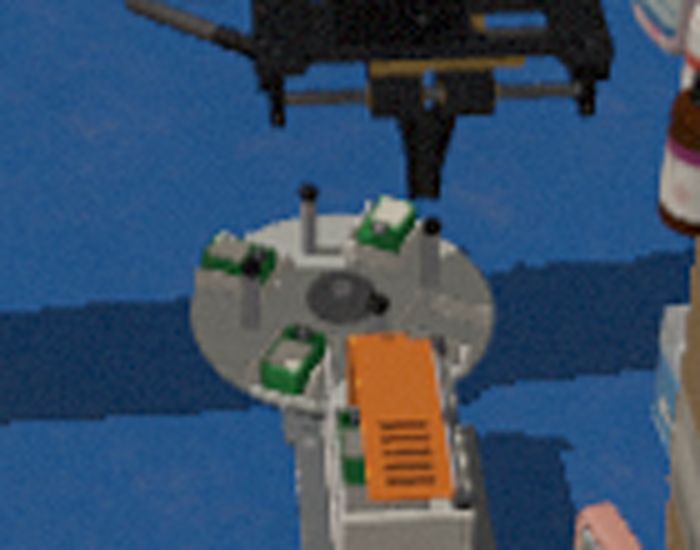

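The side crop shows the finger tip at zoom (425,195), which is pixel (345,189). The peg tops are where I predicted, but the tip is about 9 px above the tip position the state gives, so the real tip is higher or further in +y. I'll check this against the first side picture and a fresh top picture.

Run:
```python
from h import *
c=get_calibration("side"); t=get_calibration("top")
print("start tip side",proj(c,np.array([.29285,.57958,.18275])),"top",proj(t,np.array([.29285,.57958,.18275])))
p=get_state()['position'];print(p,"now top",proj(t,p))
im=get_image("top"); u,v=map(int,proj(t,p)); a=cv2.resize(im[v-40:v+40,u-40:u+40,::-1],(400,400),interpolation=cv2.INTER_CUBIC)
u,v=map(int,proj(c,np.array([.29285,.57958,.18275]))); print(u,v)
b=cv2.resize(cv2.imread("pics/side0.png")[v-40:v+40,u-40:u+40],(400,400),interpolation=cv2.INTER_CUBIC)
cv2.imwrite("pics/chk.png",np.hstack([a,b]))
```

```text
start tip side (np.float64(252.1095406166424), np.float64(81.79245603561313)) top (np.float64(148.53006813850794), np.float64(252.18102778730932))
[0.5832577  0.04275219 0.04327053] now top (np.float64(311.81841552017875), np.float64(169.3256208831325))
252 81
```

View pics/chk.png

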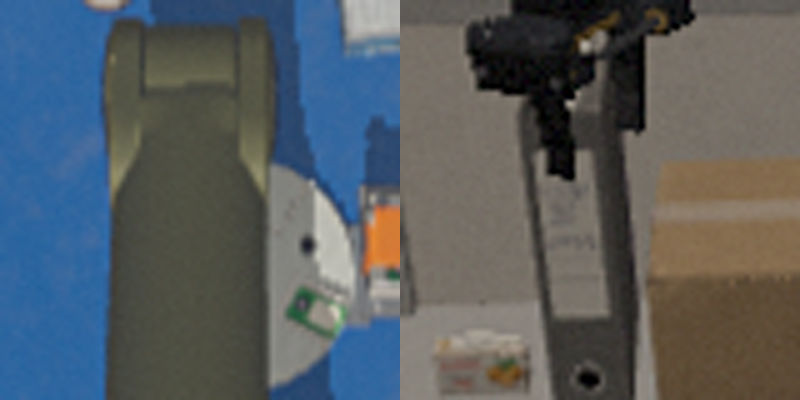

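The crop shows the open finger tips at the start about 10 px above the prediction too. So the fingers seem to end roughly 40 mm higher than the TCP reported, and they passed over the peg. I'll calibrate this by a gentle touch-down on free worktop.

```bash
python3 -m crank '[[0,-0.1,0.3,0,0],[0,-0.1,0.65,0,0],[0,-0.1,0.65,-0.1,0],[0,-0.1,0.65,-0.18,0],[0,-0.1,0.65,-0.18,0]]'
python3 -m crank '[[0,0,0,-0.02,0],[0,0,0,-0.04,0],[0,0,0,-0.06,0],[0,0,0,-0.06,0]]'
python3 - <<'E'
from h import *
w=get_calibration("wrist");c=get_calibration("side");p=get_state()['position']
iw=get_image("wrist");im=get_image("side")
print(p,"wrist",proj(w,p,1),proj(w,p+[0,0,.04],1),"side",proj(c,p),proj(c,p+[0,0,.04]))
u,v=map(int,proj(c,p))
a=cv2.resize(im[v-50:v+30,u-40:u+40,::-1],(400,400),interpolation=cv2.INTER_CUBIC)
b=cv2.resize(iw[190:290,270:370,::-1],(400,400),interpolation=cv2.INTER_CUBIC)
print(u,v); cv2.imwrite("pics/chk2.png",np.hstack([a,b]))
E
```

```text
time: 6.8
position: [0.561, 0.1712, 0.004]
tool_rot: [-2.227, -2.216, 0.006]
ft_force: [0.5, -0.1, -1.0]
grip_width: 0.007
grip_force: 0.0
time: 7.3
position: [0.562, 0.1736, -0.0065]
tool_rot: [-2.225, -2.218, 0.001]
ft_force: [0.2, -0.9, 0.2]
grip_width: 0.005
grip_force: 0.0
[ 0.56202926  0.1735704  -0.00649093] wrist (np.float64(320.0180443707202), np.float64(220.92858941207646)) (np.float64(320.11571908240194), np.float64(243.44706765291318)) side (np.float64(332.5116103899015), np.float64(185.86121206408612)) (np.float64(332.703788272927), np.float64(175.60068710734137))
332 185
```

View pics/chk2.png

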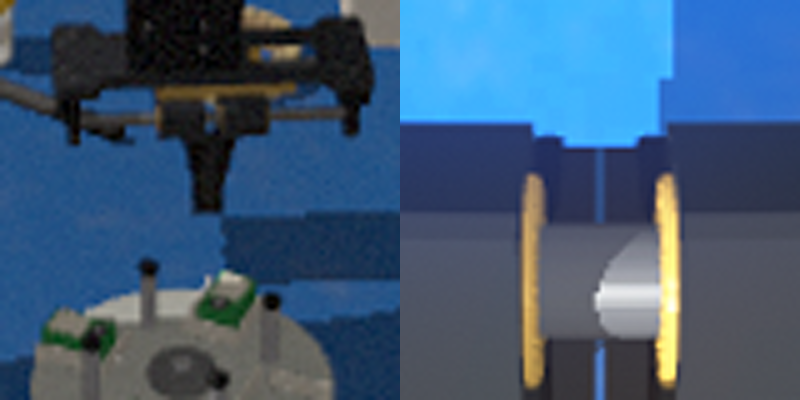

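The reported z is −6.5 mm with no contact. Both views put the real tip about 33 mm higher, so I'll continue the gentle touch-down.

```bash
python3 -m crank '[[0,0,0,-0.04,0],[0,0,0,-0.08,0],[0,0,0,-0.08,0],[0,0,0,-0.08,0]]'
python3 -m crank '[[0,0,0,-0.01,0],[0,0,0,-0.02,0],[0,0,0,-0.02,0]]'
python3 -m crank '[[0,0,0,-0.01,0],[0,0,0,-0.02,0],[0,0,0,-0.02,0]]'
```

```text
time: 7.9
position: [0.5622, 0.1737, -0.0223]
tool_rot: [2.225, 2.218, -0.0]
ft_force: [0.7, -0.8, -0.2]
grip_width: 0.006
grip_force: 0.0
time: 8.28
position: [0.5621, 0.1737, -0.0264]
tool_rot: [-2.225, -2.218, 0.0]
ft_force: [-0.2, -0.2, -0.3]
grip_width: 0.006
grip_force: 0.0
time: 8.65
position: [0.562, 0.1737, -0.0305]
tool_rot: [-2.225, -2.218, 0.001]
ft_force: [-0.2, 0.4, 0.2]
grip_width: 0.004
grip_force: 0.0
```

```bash
python3 -m crank '[[0,0,0,-0.01,0],[0,0,0,-0.015,0],[0,0,0,-0.015,0]]'
python3 -m crank '[[0,0,0,-0.01,0],[0,0,0,-0.015,0],[0,0,0,-0.015,0]]'
```

```text
time: 9.02
position: [0.5621, 0.1737, -0.0334]
tool_rot: [-2.225, -2.218, 0.0]
ft_force: [0.1, -0.6, -0.3]
grip_width: 0.003
grip_force: 0.0
time: 9.4
position: [0.5621, 0.1737, -0.0364]
tool_rot: [-2.225, -2.218, 0.0]
ft_force: [0.6, 0.0, 0.5]
grip_width: 0.004
grip_force: 0.0
```

```bash
python3 -m crank '[[0,0,0,-0.01,0],[0,0,0,-0.015,0],[0,0,0,-0.015,0]]'
python3 -m crank '[[0,0,0,-0.01,0],[0,0,0,-0.015,0],[0,0,0,-0.015,0]]'
```

```text
time: 9.78
position: [0.5624, 0.1739, -0.0382]
tool_rot: [-2.224, -2.218, -0.001]
ft_force: [-2.1, 0.1, 6.6]
grip_width: 0.006
grip_force: 3.5
time: 10.15
position: [0.5624, 0.1739, -0.0384]
tool_rot: [-2.224, -2.217, -0.001]
ft_force: [-8.6, -2.2, 26.4]
grip_width: 0.004
grip_force: 13.3
```

Contact is at reported z = −38 mm, so true tip z = reported + 38 mm. Next I'll lift and push the peg at true z ≈ 43 mm (reported 5 mm).

```bash
python3 -m crank '[[0,0,0,0.3,0],[0,0.1,-0.1,0.5,0],[0,0.1,-0.35,0.5,0],[0,0.1,-0.52,0.5,0],[0,0.1,-0.52,0.5,0]]'
python3 -m crank '[[0,0,0,-0.18,0],[0,0,0,-0.27,0],[0,0,-0.08,-0.27,0],[0,0,-0.16,-0.27,0],[0,0,-0.22,-0.27,0]]'
python3 -m crank '[[0,0,-0.05,0,0],[0,0,-0.09,0,0],[0,0,-0.11,0,0],[0,0,-0.12,0,0],[0,0,-0.12,0,0]]'
```

```text
time: 10.78
position: [0.5824, 0.0654, 0.058]
tool_rot: [2.23, 2.21, -0.001]
ft_force: [0.7, 0.4, 0.8]
grip_width: 0.006
grip_force: 0.0
time: 11.4
position: [0.583, 0.0241, 0.0049]
tool_rot: [2.225, 2.216, 0.002]
ft_force: [-1.0, 1.6, -0.2]
grip_width: 0.007
grip_force: 0.8
time: 12.02
position: [0.5821, 0.002, 0.0037]
tool_rot: [-2.224, -2.219, 0.0]
ft_force: [-1.7, 1.0, -0.9]
grip_width: 0.005
grip_force: 0.7
```

```bash
cat > pegs.py <<'E'
from h import *
def pegs(guess):
    w=get_calibration("wrist"); im=get_image("wrist"); cv2.imwrite("pics/wp.png",im[:,:,::-1]); np.save("wp.npy",w,allow_pickle=True)
    m=np.array([.5366,.0203]); g=im.max(2)
    for k in range(4):
        a=np.radians(guess+90*k); X=np.array([*(m+.055*np.array([np.cos(a),np.sin(a)])),.063])
        u,v=map(int,proj(w,X,1))
        if not(12<u<628 and 12<v<215): continue
        q=np.argwhere(g[v-12:v+13,u-12:u+13]<60)
        if len(q)<10: print("none",u,v);continue
        uv=q.mean(0)[::-1]+[u-12,v-12]; Y=onz(w,*uv,.063,1); d=Y[:2]-m
        print((u,v),uv.round(1),len(q),Y.round(4),"r",np.hypot(*d).round(4),"ang",np.degrees(np.arctan2(d[1],d[0])).round(1))
E
python3 - <<'E'
from pegs import *
pegs(-36)
E
```

```text
none 290 130
none 144 161
```

Run:
```python
from h import *
w=np.load("wp.npy",allow_pickle=True).item(); im=cv2.imread("pics/wp.png"); m=np.array([.5366,.0203])
n,l,st,ce=cv2.connectedComponentsWithStats((im.max(2)[:215]<80).astype(np.uint8))
for i in range(1,n):
    if 30<st[i,4]<1500:
        Y=onz(w,*ce[i],.063,1);d=Y[:2]-m;print(st[i],ce[i].round(1),Y.round(4),"r",np.hypot(*d).round(4),"ang",np.degrees(np.arctan2(d[1],d[0])).round(1))
print(-np.array(w['R']).T@w['t'])
```

```text
[619  43  21  58 946] [630.6  68.1] [0.7988 0.1258 0.063 ] r 0.2827 ang 21.9
[590  90  45  23 422] [609.2 103.7] [0.7685 0.0951 0.063 ] r 0.2437 ang 17.9
[535  93  21  17  92] [544.4 103. ] [0.7049 0.0863 0.063 ] r 0.1808 ang 21.4
[630 118  10  39  94] [634.7 137.5] [0.8059 0.0768 0.063 ] r 0.2751 ang 11.8
[139 150  20  22 338] [148.6 160.7] [0.4946 0.053  0.063 ] r 0.0532 ang 142.1
[324 187  19  18 133] [333.1 195.2] [0.5882 0.0344 0.063 ] r 0.0535 ang 15.3
[0.58194565 0.06882189 0.20440181]
```

```bash
python3 -m crank '[[0,0,-0.01,0,0],[0,0,-0.02,0,0],[0,0,-0.024,0,0],[0,0,-0.024,0,0]]'
python3 -m crank '[[0,0,0.04,0,0],[0,0,0.04,0.3,0],[0,-0.2,0.04,0.6,0],[0,-0.2,-0.2,0.7,0],[0,-0.2,-0.2,0.7,0]]'
python3 - <<'E'
from h import *
w=get_calibration("wrist"); im=get_image("wrist")[:,:,::-1]; cv2.imwrite("pics/w3.png",im); np.save("w3.npy",w,allow_pickle=True); m=np.array([.5366,.0203])
n,l,st,ce=cv2.connectedComponentsWithStats((im.max(2)[:215]<80).astype(np.uint8))
for i in range(1,n):
    if 15<st[i,4]<400:
        Y=onz(w,*ce[i],.063,1);d=Y[:2]-m
        if np.hypot(*d)<.1: print(st[i],ce[i].round(1),Y.round(4),"r",np.hypot(*d).round(4),"ang",np.degrees(np.arctan2(d[1],d[0])).round(1))
cv2.imwrite("pics/w3z.png",cv2.resize(im[20:240,220:440],(600,600),interpolation=cv2.INTER_CUBIC))
E
```

```text
time: 12.58
position: [0.5804, -0.0011, 0.0034]
tool_rot: [-2.22, -2.216, 0.002]
ft_force: [-5.3, 5.3, 2.4]
grip_width: 0.009
grip_force: 3.3
time: 13.2
position: [0.5446, -0.0486, 0.1476]
tool_rot: [2.227, 2.205, 0.007]
ft_force: [0.9, 0.2, -0.4]
grip_width: 0.004
grip_force: 0.0
[342  70  12  12 112] [347.4  75.5] [0.5716 0.0606 0.063 ] r 0.0534 ang 49.1
[259  78  12  12 111] [264.3  83.5] [0.4956 0.0547 0.063 ] r 0.0535 ang 140.0
[358 111  11  10  42] [362.8 115.8] [0.5855 0.0232 0.063 ] r 0.049 ang 3.4
[252 121  11  10  49] [256.9 125.8] [0.4879 0.0155 0.063 ] r 0.049 ang -174.4
[348 152  12  12 113] [353.8 157.2] [ 0.5772 -0.0153  0.063 ] r 0.054 ang -41.2
[266 159  13  12 113] [272.3 164.5] [ 0.5012 -0.0212  0.063 ] r 0.0546 ang -130.5
```

View pics/w3z.png

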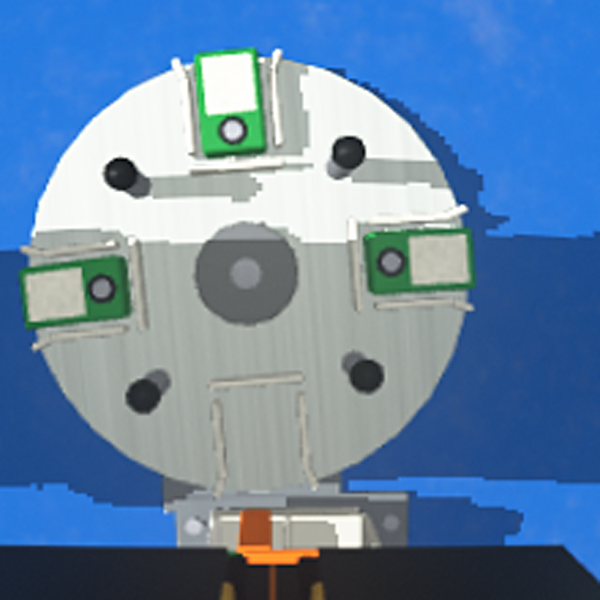

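The picture shows the empty bay nearly facing the mouth: its walls are at (218,440) and (305,440), with the hub at (246,273). The pegs put it at about −85.6°, so it needs 4° more clockwise. The last push met 5 N, so I'll finish on the peg at 49° and push it along −y.

```bash
python3 -m crank '[[0,0.18,0.25,0,0],[0,0.18,0.5,0,0],[0,0.18,0.69,-0.2,0],[0,0.18,0.69,-0.5,0],[0,0.18,0.69,-0.695,0]]'
python3 -m crank '[[0,0,0,0,0],[0,0,-0.04,0,0],[0,0,-0.08,0,0],[0,0,-0.105,0,0],[0,0,-0.105,0,0]]'
cat > meas.py <<'E'
from h import *
s=get_state();print(s['position'],s['ft_force'].round(1))
w=get_calibration("wrist"); im=get_image("wrist")[:,:,::-1]; cv2.imwrite("pics/w4.png",im); m=np.array([.5366,.0203])
n,l,st,ce=cv2.connectedComponentsWithStats((im.max(2)[:215]<80).astype(np.uint8))
for i in range(1,n):
    if 15<st[i,4]<400:
        Y=onz(w,*ce[i],.063,1);d=Y[:2]-m
        if .05<np.hypot(*d)<.06: print(Y.round(4),"r",np.hypot(*d).round(4),"ang",np.degrees(np.arctan2(d[1],d[0])).round(1))
E
python3 -m crank '[[0,0,0.04,0,0],[0,0,0.04,0.3,0],[0,-0.15,0.04,0.6,0],[0,-0.15,-0.3,0.7,0],[0,-0.15,-0.6,0.7,0]]' ;python3 meas.py
```

```text
time: 13.88
position: [0.5762, 0.0964, 0.0008]
tool_rot: [-2.22, -2.22, 0.005]
ft_force: [0.8, -0.3, 0.4]
grip_width: 0.007
grip_force: 0.0
time: 14.5
position: [0.5817, 0.0765, 0.0072]
tool_rot: [2.223, 2.217, 0.013]
ft_force: [5.5, 4.7, -1.5]
grip_width: 0.009
grip_force: 2.4
time: 15.12
position: [0.5495, -0.0401, 0.1477]
tool_rot: [2.219, 2.219, 0.007]
ft_force: [1.3, -0.4, -0.2]
grip_width: 0.003
grip_force: 0.0
[ 0.54946443 -0.04006781  0.14766756] [ 1.3 -0.4 -0.2]
[0.5734 0.0594 0.063 ] r 0.0537 ang 46.8
[0.4972 0.0567 0.063 ] r 0.0536 ang 137.3
[ 0.5758 -0.017   0.063 ] r 0.0541 ang -43.6
[ 0.4997 -0.0197  0.063 ] r 0.0545 ang -132.7
```

```bash
python3 -m crank '[[0,0.13,0.25,0,0],[0,0.13,0.5,0,0],[0,0.13,0.7,-0.2,0],[0,0.13,0.7,-0.5,0],[0,0.13,0.7,-0.7,0]]'
python3 -m crank '[[0,0,0,0,0],[0,0,-0.05,0,0],[0,0,-0.085,0,0],[0,0,-0.098,0,0],[0,0,-0.098,0,0]]'
python3 -m crank '[[0,0,0.04,0,0],[0,0,0.04,0.3,0],[0,-0.15,0.04,0.6,0],[0,-0.15,-0.3,0.7,0],[0,-0.15,-0.6,0.7,0]]' ;python3 meas.py
```

```text
time: 15.8
position: [0.5726, 0.101, 0.0022]
tool_rot: [-2.223, -2.219, 0.004]
ft_force: [0.9, -0.4, 0.6]
grip_width: 0.004
grip_force: 0.0
time: 16.42
position: [0.5748, 0.0808, 0.0053]
tool_rot: [2.225, 2.217, 0.002]
ft_force: [-0.3, -0.7, 0.6]
grip_width: 0.001
grip_force: 0.0
time: 17.05
position: [0.5459, -0.0313, 0.1468]
tool_rot: [2.217, 2.222, 0.007]
ft_force: [0.7, -0.3, -0.7]
grip_width: 0.001
grip_force: 0.0
[ 0.54590109 -0.0313223   0.14679543] [ 0.7 -0.3 -0.7]
[0.5733 0.0593 0.063 ] r 0.0536 ang 46.7
[0.4969 0.0567 0.063 ] r 0.0539 ang 137.5
[ 0.5758 -0.0168  0.063 ] r 0.054 ang -43.4
[ 0.4994 -0.0197  0.063 ] r 0.0546 ang -132.9
```

```bash
python3 -m crank '[[0,0.145,0.25,0,0],[0,0.145,0.5,0,0],[0,0.145,0.65,-0.2,0],[0,0.145,0.65,-0.5,0],[0,0.145,0.65,-0.7,0]]'
python3 -m crank '[[0,0,0,0,0],[0,0,-0.05,0,0],[0,0,-0.08,0,0],[0,0,-0.093,0,0],[0,0,-0.093,0,0]]'
python3 -m crank '[[0,0,0.04,0,0],[0,0,0.04,0.3,0],[0,-0.15,0.04,0.6,0],[0,-0.15,-0.3,0.7,0],[0,-0.15,-0.6,0.7,0]]' ;python3 meas.py
```

```text
time: 17.73
position: [0.5715, 0.0996, 0.0013]
tool_rot: [-2.221, -2.22, 0.004]
ft_force: [0.4, 0.7, 0.5]
grip_width: 0.005
grip_force: 0.0
time: 18.35
position: [0.5738, 0.0789, 0.005]
tool_rot: [2.225, 2.217, 0.002]
ft_force: [-0.0, -0.4, -0.0]
grip_width: 0.005
grip_force: 0.0
time: 18.98
position: [0.5449, -0.0333, 0.1465]
tool_rot: [2.218, 2.222, 0.007]
ft_force: [1.4, -0.8, -0.6]
grip_width: 0.006
grip_force: 0.0
[ 0.54493555 -0.03328984  0.14649948] [ 1.4 -0.8 -0.6]
[0.5733 0.0593 0.063 ] r 0.0535 ang 46.7
[0.4968 0.0565 0.063 ] r 0.0538 ang 137.7
[ 0.5758 -0.0169  0.063 ] r 0.054 ang -43.5
[ 0.4995 -0.0196  0.063 ] r 0.0545 ang -132.9
```

```bash
python3 -m crank '[[0,0.145,0.25,0,0],[0,0.145,0.5,0,0],[0,0.145,0.62,-0.2,0],[0,0.145,0.62,-0.5,0],[0,0.145,0.62,-0.7,0]]'
python3 -m crank '[[0,0,-0.03,0,0],[0,0,-0.06,0,0],[0,0,-0.09,0,0],[0,0,-0.107,0,0],[0,0,-0.107,0,0]]'
```

```text
time: 19.65
position: [0.5705, 0.0915, 0.001]
tool_rot: [-2.221, -2.22, 0.003]
ft_force: [-0.6, 0.4, -0.2]
grip_width: 0.004
grip_force: 0.0
time: 20.27
position: [0.5765, 0.0716, 0.0068]
tool_rot: [2.221, 2.217, 0.015]
ft_force: [5.4, 5.4, -1.7]
grip_width: 0.008
grip_force: 2.8
```

```bash
python3 -m crank '[[0,0,0.04,0,0],[0,0,0.04,0.3,0],[0,-0.15,0.04,0.6,0],[0,-0.15,-0.3,0.7,0],[0,-0.15,-0.6,0.7,0]]' ;python3 meas.py
```

```text
time: 20.9
position: [0.5439, -0.0456, 0.1472]
tool_rot: [2.219, 2.219, 0.008]
ft_force: [0.2, -0.6, -0.2]
grip_width: 0.005
grip_force: 0.0
[ 0.54385853 -0.04561586  0.1471965 ] [ 0.2 -0.6 -0.2]
[0.5004 0.0595 0.063 ] r 0.0534 ang 132.7
[0.5763 0.0559 0.063 ] r 0.0534 ang 41.9
[ 0.4962 -0.0164  0.063 ] r 0.0546 ang -137.7
[ 0.5724 -0.0204  0.063 ] r 0.0542 ang -48.6
```

```bash
python3 -m crank '[[0,0.155,-0.03,-0.1,0],[0,0.155,-0.03,-0.35,0],[0,0.155,-0.03,-0.6,0],[0,0.155,-0.03,-0.71,0],[0,0.155,-0.03,-0.71,0]]'
python3 -m crank '[[0,0,0.03,0,0],[0,0,0.05,0,0],[0,0,0.065,0,0],[0,0,0.065,0,0]]'
```

```text
time: 21.58
position: [0.5716, -0.0511, 0.0004]
tool_rot: [-2.224, -2.216, 0.005]
ft_force: [0.1, -0.3, 0.8]
grip_width: 0.001
grip_force: 0.0
time: 22.08
position: [0.5737, -0.0374, 0.0021]
tool_rot: [2.223, 2.219, 0.001]
ft_force: [-0.5, 0.4, 0.4]
grip_width: 0.001
grip_force: 0.0
```

```bash
python3 -m crank '[[0,0,0.01,0,0],[0,0,0.02,0,0],[0,0,0.025,0,0],[0,0,0.025,0,0]]'
python3 -m crank '[[0,0,-0.04,0,0],[0,0,-0.04,0.3,0],[0,-0.15,-0.04,0.6,0],[0,-0.15,-0.1,0.7,0]]' ;python3 meas.py
```

```text
time: 22.58
position: [0.5748, -0.0353, 0.0019]
tool_rot: [2.223, 2.214, 0.0]
ft_force: [3.7, -5.0, -0.6]
grip_width: 0.004
grip_force: 2.5
time: 23.08
position: [0.5432, -0.0519, 0.1446]
tool_rot: [-2.223, -2.22, -0.006]
ft_force: [0.3, 0.7, 0.9]
grip_width: 0.005
grip_force: 0.0
[ 0.54324416 -0.0519338   0.14462548] [0.3 0.7 0.9]
[0.499  0.0583 0.063 ] r 0.0535 ang 134.7
[0.5753 0.057  0.063 ] r 0.0534 ang 43.5
[ 0.4972 -0.0179  0.063 ] r 0.0548 ang -135.9
[ 0.5737 -0.0194  0.063 ] r 0.0543 ang -46.9
```

The bay is within about 1.5° of the mouth, which is good enough given the flared bay. Next I'll move above the lane behind the cartridge and press the flap down.

```bash
python3 -m crank '[[0,0,-0.28,0,0],[0,0,-0.57,0,0],[0,0,-0.57,-0.2,0],[0,0,-0.57,-0.38,0],[0,0,-0.57,-0.38,0]]'
python3 -m crank '[[0,0,0,-0.08,0],[0,0,0,-0.16,0],[0,0,0,-0.22,0],[0,0,0,-0.22,0]]'
```

```text
time: 23.75
position: [0.5401, -0.1659, 0.0622]
tool_rot: [-2.221, -2.214, 0.007]
ft_force: [-0.7, -0.3, -0.6]
grip_width: 0.006
grip_force: 0.0
time: 24.25
position: [0.5425, -0.1666, 0.0207]
tool_rot: [-2.223, -2.217, 0.002]
ft_force: [-1.5, -0.4, 1.2]
grip_width: 0.004
grip_force: 0.8
```

```bash
python3 -m crank '[[0,0.005,0,-0.06,0],[0,0.005,0,-0.11,0],[0,0.005,0,-0.138,0],[0,0.005,0,-0.138,0]]'
python3 -m crank '[[0,0,0.04,0,0],[0,0,0.08,0,0],[0,0,0.12,0,0],[0,0,0.16,0,0],[0,0,0.16,0,0]]'
```

```text
time: 24.75
position: [0.5426, -0.1668, -0.0073]
tool_rot: [-2.223, -2.216, 0.003]
ft_force: [-3.8, 0.0, -0.9]
grip_width: 0.009
grip_force: 1.6
time: 25.38
position: [0.5446, -0.133, -0.006]
tool_rot: [-2.222, -2.22, -0.002]
ft_force: [-1.2, 0.4, 0.4]
grip_width: 0.006
grip_force: 1.0
```

```bash
python3 -m crank '[[0,0,0.04,0,0],[0,0,0.08,0,0],[0,0,0.12,0,0],[0,0,0.16,0,0],[0,0,0.16,0,0]]'
python3 -m crank '[[0,0,0.03,0,0],[0,0,0.06,0,0],[0,0,0.08,0,0],[0,0,0.1,0,0],[0,0,0.1,0,0]]'
python3 - <<'E'
from h import *
s=get_state();print(s['position'],s['ft_force'].round(1))
w=get_calibration("wrist");im=get_image("wrist")[:,:,::-1]; cv2.imwrite("pics/w5.png",im)
hsv=cv2.cvtColor(im,cv2.COLOR_BGR2HSV); m=cv2.inRange(hsv,(50,120,60),(80,255,255))
n,l,st,ce=cv2.connectedComponentsWithStats(m)
for i in range(1,n):
    if st[i,4]>20: x,y,a,b=st[i,:4];print(st[i],onz(w,x,y,.035,1).round(4),onz(w,x+a,y+b,.035,1).round(4))
E
```

```text
time: 26.0
position: [0.5443, -0.1009, -0.0062]
tool_rot: [-2.222, -2.219, -0.001]
ft_force: [-1.9, 2.5, 1.2]
grip_width: 0.004
grip_force: 1.0
time: 26.62
position: [0.5443, -0.0821, -0.0061]
tool_rot: [-2.224, -2.219, -0.001]
ft_force: [-2.5, 0.1, -0.8]
grip_width: 0.008
grip_force: 1.1
[ 0.54431334 -0.08213801 -0.00611759] [-2.5  0.1 -0.8]
[ 154   39   72   50 1638] [0.4506 0.0374 0.035 ] [0.4953 0.0033 0.035 ]
[ 387   39   74   51 1647] [0.5794 0.0294 0.035 ] [0.6214 0.0049 0.035 ]
[ 283  150   45   74 1222] [ 0.5252 -0.03    0.035 ] [ 0.5486 -0.0703  0.035 ]
```

The cartridge is entering the bay: x 525–549 mm, y −70 to −30 mm. Home is about 5 to 7 mm further.

```bash
python3 -m crank '[[0,0,0.01,0,0],[0,0,0.02,0,0],[0,0,0.025,0,0],[0,0,0.025,0,0]]'
python3 -m crank '[[0,0,0.005,0,0],[0,0,0.01,0,0],[0,0,0.01,0,0]]'
cat > cart.py <<'E'
from h import *
s=get_state();print(s['position'],s['ft_force'].round(1))
w=get_calibration("wrist");im=get_image("wrist")[:,:,::-1]; cv2.imwrite("pics/w6.png",im)
hsv=cv2.cvtColor(im,cv2.COLOR_BGR2HSV); m=cv2.inRange(hsv,(50,120,60),(80,255,255))
n,l,st,ce=cv2.connectedComponentsWithStats(m)
for i in range(1,n):
    if st[i,4]>20: x,y,a,b=st[i,:4];print(st[i],onz(w,x,y,.035,1).round(4),onz(w,x+a,y+b,.035,1).round(4))
E
python3 cart.py
```

```text
time: 27.18
position: [0.5443, -0.0779, -0.0061]
tool_rot: [2.224, 2.218, 0.0]
ft_force: [-1.5, -2.0, 0.2]
grip_width: 0.004
grip_force: 1.1
time: 27.55
position: [0.5443, -0.0758, -0.0061]
tool_rot: [2.224, 2.218, 0.0]
ft_force: [-2.0, -2.4, 0.1]
grip_width: 0.006
grip_force: 1.1
[ 0.54434283 -0.07577468 -0.00607986] [-2.  -2.4  0.1]
[ 154   50   72   49 1603] [0.4511 0.0371 0.035 ] [0.4953 0.0044 0.035 ]
[ 387   51   74   49 1590] [0.5793 0.0291 0.035 ] [0.6214 0.0057 0.035 ]
[ 283  150   45   74 1255] [ 0.5253 -0.0235  0.035 ] [ 0.5487 -0.0638  0.035 ]
```

```bash
python3 -m crank '[[0,0,0.005,0,0],[0,0,0.008,0,0],[0,0,0.008,0,0]]'
python3 -m crank '[[0,0,0.005,0,0],[0,0,0.007,0,0],[0,0,0.007,0,0]]'
```

```text
time: 27.98
position: [0.5443, -0.0747, -0.006]
tool_rot: [2.224, 2.218, -0.001]
ft_force: [-2.2, -4.3, 0.0]
grip_width: 0.006
grip_force: 1.8
time: 28.35
position: [0.5443, -0.0743, -0.006]
tool_rot: [2.224, 2.217, -0.002]
ft_force: [-2.2, -5.1, 0.9]
grip_width: 0.007
grip_force: 2.9
```

The force is rising and the motion has stalled, so the cartridge is against the stop. I'll back the finger into the lane, then lift so the flap shuts.

```bash
python3 -m crank '[[0,0,-0.05,0,0],[0,0,-0.11,0,0],[0,0,-0.18,0,0],[0,0,-0.25,0,0],[0,0,-0.25,0,0]]'
python3 -m crank '[[0,0,0,0.1,0],[0,0,0,0.2,0],[0,0,0,0.35,0],[0,0,0,0.6,0],[0,0,0,0.8,0]]'
python3 -m crank '[[0,0,-0.1,0,0],[0,0,-0.25,0,0],[0,0,-0.25,0,0],[0,0,-0.25,0,0]]'
python3 cart.py; python3 meas.py
python3 - <<'E'
import cv2
im=cv2.imread("pics/w6.png"); cv2.imwrite("pics/w6z.png",cv2.resize(im[0:240,200:460],None,fx=2.5,fy=2.5,interpolation=cv2.INTER_CUBIC))
E
```

```text
time: 28.98
position: [0.5441, -0.1258, -0.006]
tool_rot: [2.227, 2.214, -0.002]
ft_force: [-2.8, -1.6, -0.9]
grip_width: 0.004
grip_force: 1.1
time: 29.6
position: [0.5465, -0.1227, 0.1584]
tool_rot: [2.221, 2.216, 0.007]
ft_force: [-0.0, -0.2, 0.5]
grip_width: 0.005
grip_force: 0.0
time: 30.1
position: [0.5455, -0.1719, 0.1553]
tool_rot: [2.222, 2.218, 0.004]
ft_force: [-0.9, 1.0, 0.3]
grip_width: 0.007
grip_force: 0.0
[ 0.54546786 -0.17191512  0.15526464] [-0.9  1.   0.3]
[231   0  38  25 451] [0.4507 0.0341 0.035 ] [0.4933 0.     0.035 ]
[353   0  38  25 446] [0.5812 0.0285 0.035 ] [0.6212 0.0015 0.035 ]
[300  46  23  37 335] [ 0.5258 -0.025   0.035 ] [ 0.5493 -0.065   0.035 ]
[ 0.54528226 -0.17150231  0.1548358 ] [ 0.2 -0.3  0.2]
[0.4877 0.0088 0.063 ] r 0.0502 ang -166.8
[ 0.4813 -0.0027  0.063 ] r 0.0599 ang -157.4
[0.586  0.0085 0.063 ] r 0.0508 ang -13.5
[ 0.4978 -0.0203  0.063 ] r 0.0562 ang -133.7
[ 0.5743 -0.0209  0.063 ] r 0.0558 ang -47.5
[ 0.5377 -0.0377  0.063 ] r 0.058 ang -88.9
```

View pics/w6z.png

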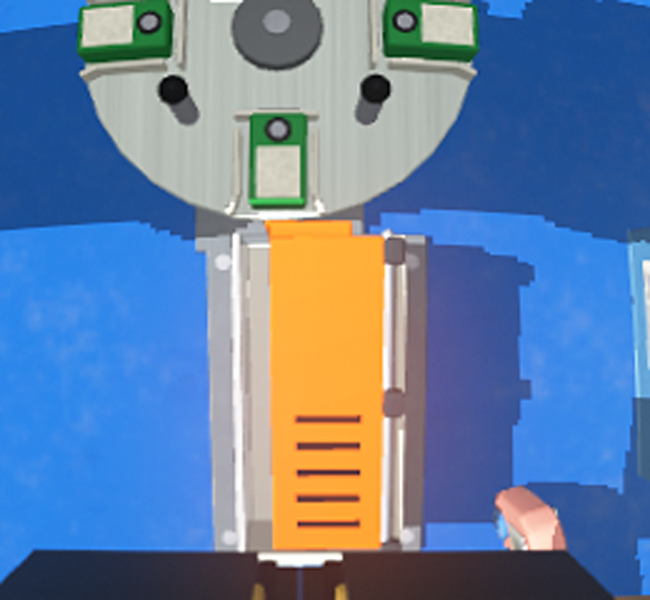

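The picture shows the cartridge in its bay against the inner stop, around (278,160). The flap is level and shut, and the gripper is well clear.

```bash
python3 -c "
from bench import close_job
print(close_job())"
```

```text
the job is handed in; nothing more can be done
None
```

The green cartridge is home against the stop in the carousel's empty bay, the flap has sprung shut behind it, the bystanders were left untouched, and the job is handed in at about 30 s.

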